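# Clamp a pair of study casts in the bite press, stopping at the clutch's first slip

## Robot

A 6-joint arm with a two-finger parallel gripper is mounted at the origin on a cart in front of the work surface, level with it; the furniture and walls round the work are solid. World frame = base frame: x ahead of the robot, y to its left, z up, the work surface at z = 0. Lengths are in m, angles in rad, forces in N, time in s.
With the tool pointing down it reaches from about 0.375 to 0.825 m from the base axis. Payload 5.5 kg.
Tool frame: the origin (TCP) lies between the finger pads; the fingertips stand 25 mm ahead of it and the grasp point (between the pads) lies 6 mm ahead of it; z points along the fingers, y is the line along which they close (so a half turn about z gives the same grasp; the last joint's range is limited). The gripper opens to 85 mm and grips with 20 to 120 N. Pads are 22 mm wide; open, the fingers measure 114 mm over their backs; the gripper's body (76 mm by 85 mm) begins 54 mm behind the grasp point. The pads swing forward as they close: fully open they stand 13 mm farther back than shut.
Start: joints at [1.315, 0.314, -0.047, 1.21, 0, 1.571], TCP at [0.152, 0.58, 0.256] pointing down, gripper open.
Joint ranges: [-2.67, 2.67], [-0.69, 1.73], [-1.03, 1.25], [-2.08, 2.16], [-1.42, 1.45], [-3.14, 3.14]. Speed limits (rad/s): [2.39, 2.39, 3.01, 3.14, 3.14, 3.14].

## Interface

Orientations are given as a unit quaternion [w, x, y, z].
In Python, from plant import sense, capture, sign_off gives the robot as it stands. The module is installed in compiled form; this text tells all that it offers.
- The arm moves only by the shell command python3 -m creep 'ROWS' [FORCE]. ROWS is JSON, a list of rows, each an object with "dr": the turn, a rotation vector about the tool's x, y, z in degrees, a list of three; "travel": the shift along the tool's x, y, z in m, a list of three; "gripper": the closure in counts, from 0 (fully open) to 255 (shut). In form: [{"dr": [rx, ry, rz], "travel": [dx, dy, dz], "gripper": gripper}, ...]. A call has exactly 5 rows; each row is the pose to reach, as a shift and turn from the pose commanded when the call began, along the tool's axes at that moment; what a row does not reach only later rows make up. A row lasts 1/8 s, in which the tool goes at most 62.5 mm and 10.7 degrees, less where a joint would pass 70% of its speed; a pose out of reach is approached as far as the arm can. A call with a gripper value outside its range is refused whole. The fingers move at their own pace and stop on an object; FORCE is the grip in N (left out, the last holds). Time passes only in rows, so rows that repeat a pose let the fingers close, or fill a call up. It gives the time, the measured TCP pose, the force, the opening and the grip force at its end, in the units of the state.
- sense(): the state, without advancing time (a new reading comes with each control period).
- capture(name): name is "side" or "top" or "wrist"; returns a dict with "img" (480x640x3 uint8, blue, green, red), "depth" (480x640 float32, m along the optical axis (not along the pixel's ray), 0 where there is no reading), "fx", "fy", "cx", "cy" (pixels), "world_from_camera" (4x4, takes a point from camera to world coordinates). Camera axes: x right, y up, looking along -z (the intrinsics and any distortion apply to the point x, -y, -z); pixel columns grow to the right and rows downward; lengths in m; the calibration is good to about 2 mm. A picture is of the moment at which its call begins.
- sign_off(): hands the job in; it is judged then, once.
The state is a dict: "clock": time; "joints": joint angles; "qd": joint speeds; "joint_efforts": joint torques, N m; "tcp_pos": TCP position; "tcp_rot": TCP orientation; "contact_force": force on the tool from outside, world axes, zero at the start; "wrist_torque": the same for the moment, N m; "width": finger opening in m; "grasp_force": force on a finger pad.
Only numpy, scipy, OpenCV 4.12 (cv2) and the standard library are available. Lean on these libraries where they do the work, as an engineer would, in place of code of your own. Each camera call takes 0.05 s, during which the arm holds its last target. There are 200 camera calls.

## Task

The two plaster study casts stand in their bite on the little blue bite press; clamp them there so that the bite is held for mounting. Swing the press's arm in over them, right up to its stop, then turn the black knob on the arm clockwise until its slip clutch gives way for the first time (the knob turns on while the silver graduated skirt below it stands still) and stop there: driven on by more than about a sixth of a turn of slip, the clutch wears and jolts the casts. Let go of the knob and leave the arm in, the screw tight, the casts standing where they are and the bowl, bottle and impression tray beside them undisturbed.

Things in the scene. Friction and masses are not known exactly. Their poses are not given: they have to be found in the camera images.
- bite_press: Fixed bench press: blue base plate 150 x 104 mm, 14 mm high, black rubber seat mat (top at 16 mm), upright steel column (20 mm thick) at one end. Origin: on the worktop under the middle of the mat; also the screw axis once the arm is in. x points from seat to column (its axis 80 mm along +x, away from the robot), y left, z up. It stands yawed up to 0.4 rad either way.
- swing_arm (a joint): Angle of the press's aluminium arm about the column, rad. 0: fully in, against its stop, pointing along the press's -x, pad over the casts. Grows counter-clockwise seen from above, out to the press's -y side (limit 1.5; starts 0.5 to 1.1). Even drag of 0.12 N m (1.5 N at the knob); it stays where it is left. Close it by pushing arm or knob sideways, or with the knob held.
- column_axis (a point): Point on the column's axis at the underside of the arm, 92 mm over the worktop. Its axes turn with the arm; the knob's axis lies 80 mm along its -x. The arm is 19 mm wide (29 mm round boss under the knob) and lies 92 to 106 mm over the worktop; a low cap on the column reaches 112 mm.
- knob_grip (a point): Centre of the black ribbed knob: round, 34 mm across, 24 mm high, upright axis, this point 139 mm over the worktop (top 151, bottom 127); below it a 21 mm neck, 15 mm free down to the skirt. Grip it from above at any yaw; its height stays as it turns. A white line runs to its rim along this point's -x. Clockwise from above tightens: 0.035 N m, rising to 0.06 N m at slip.
- skirt (a joint): Turn of the screw and its silver skirt, rad, growing clockwise from above (tightening). The skirt: a disc 49 mm across, 107 to 112 mm over the worktop under the knob, a black tick every 30 degrees, one red mark. It turns with the knob until the clutch slips, then stands still. A turn lowers the pad 8 mm. It starts 3 rad or more from its upper end; the screw holds itself when let go.
- knob (a joint): Slip of the clutch: angle of the knob against the skirt, rad, growing when the knob slips on clockwise. 0 at the start, when the knob's white line points at the skirt's red mark; it stays near 0 until the clutch slips, and the slip remains when the knob is let go. Wanted at the end: 0.1 to 1.05.
- pressure_pad: Round steel pad with black rubber face, 28 mm across, under the arm on the screw axis. Slides straight down as the screw turns, does not rotate. Origin: middle of its lower face. It starts 2 to 5 mm above the height of the casts' top, so 1.6 to 4 rad of screw bring it down and about 0.2 rad more press it home. Tight, it presses with about 19 N.
- cast_lower: Tan plaster cast of a lower jaw, 58 x 64 mm, standing base down on the press's seat mat, loose. Origin: centre of its underside.
- cast_upper: Cream-white plaster cast of an upper jaw, 65 x 62 mm, loose, standing upside down on the lower one, teeth on teeth, its flat base up. Origin: centre of that flat base, 54 mm above the underside of the lower cast (70 mm over the worktop); its own z points down.
- mixing_bowl: Green rubber mixing bowl, 120 mm across, 67 mm high, a bystander. Origin: centre of its underside.
- drop_bottle: Small white dropper bottle with a blue cap, 26 mm across, 68 mm high, a bystander. Origin: centre of its underside.
- impression_tray: Steel impression tray, 85 x 79 x 18 mm, a bystander. Origin: centre of its underside.
Not all that is in view belongs to the job. What is shaped like the cast_upper but pink or yellow is not meant.

How it is judged:
On the way, in this order (a step that is already met when the one before it is completed fails the run):
1. the arm is swung in to its stop (within 0.06 rad) (value of joint swing_arm below 0.06 rad), for 0.2 s.
2. the screw is tightened until the clutch slips, the pad pressing on the upper cast (value of joint swing_arm below 0.06 rad and value of joint knob above 0.1 rad and contact force between pressure_pad and cast_upper above 8 N), for 0.2 s.
At the end, for the whole second after the job is handed in: The arm is in against its stop (within 0.06 rad), the clutch has slipped by 0.1 to 1.15 rad, the pad presses the upper cast with more than 8 N, both casts are within 10 mm of where they stood and at rest (all of step 2 and value of joint knob below 1.15 rad and distance of each of cast_upper, cast_lower from where it was at the start of the episode below 0.01 m and linear speed of cast_upper below 0.02 m/s); the robot touches nothing.
It fails at once if the clutch is driven on: more than 1.15 rad of slip (value of joint knob above 1.15 rad).
It fails at once if a cast is knocked more than 15 mm from its place (distance of any of cast_upper, cast_lower from where it was at the start of the episode above 0.015 m).
It fails at once if the bowl, the bottle or the impression tray is moved more than 30 mm (distance of any of mixing_bowl, drop_bottle, impression_tray from where it was at the start of the episode above 0.03 m).
It also fails if it takes over 64 s, if anything falls off the work surface, if the arm or the gripper's body presses on something with over 40 N, if the wrist force passes 120 N, or if a joint passes its speed limit or range.

## Working session

There is one attempt and no reset: what is moved stays moved. The work goes in short steps, Python scripts to look and compute and a shell command to move; the robot and the scene stay as the last step left them, time stands still between calls to the robot, and variables do not carry over. Pictures are saved under pics/ and viewed, at most 10 in all, crops included, and the job is handed in when it is done.

```bash
mkdir -p pics; cat > h.py <<'E'
import numpy as np, cv2
from plant import sense, capture, sign_off
def P(c,u,v,d=None,z=None):
    T=np.array(c["world_from_camera"]); r=np.array([(u-c["cx"])/c["fx"],-(v-c["cy"])/c["fy"],-1.])
    if d is None and z is None:
        p=c["depth"][int(v)-2:int(v)+3,int(u)-2:int(u)+3]; d=np.median(p[p>0])
    w=T[:3,:3]@r
    if z is not None: d=(z-T[2,3])/w[2]
    return T[:3,3]+w*d
E
python3 - <<'E'
from h import *
for n in("top","side"):
    c=capture(n); cv2.imwrite(f"pics/{n}0.png",c["img"]); np.savez(f"{n}0.npz",**c)
    print(n,np.round(c["world_from_camera"],3).tolist(),c["fx"],c["cx"],c["cy"])
print(sense())
E
```

```text
top [[-0.03, 0.997, -0.068, 0.367], [-1.0, -0.03, 0.003, 0.072], [0.001, 0.068, 0.998, 1.029], [0.0, 0.0, 0.0, 1.0]] 475.769411156148 316.4674922105237 238.00842108867593
side [[-0.961, 0.13, -0.245, 0.132], [-0.277, -0.516, 0.811, 1.081], [-0.022, 0.847, 0.532, 0.79], [0.0, 0.0, 0.0, 1.0]] 603.9672524437583 328.4267105190192 238.26764657280864
{'clock': 0.1, 'joints': array([ 1.31500906e+00,  3.14150667e-01, -4.79759858e-02,  1.21021115e+00,
       -1.12621878e-05,  1.57081704e+00]), 'qd': array([ 7.25478012e-05, -1.22296955e-03,  1.45634582e-03, -5.94726645e-04,
       -7.21334054e-04, -1.67608503e-03]), 'joint_efforts': array([-2.56672756e-04, -5.40768993e+01,  3.40540230e+01,  1.12101878e-02,
       -1.37520007e-05,  4.65568789e-06]), 'tcp_pos': array([0.15168475, 0.58000796, 0.2555249 ]), 'tcp_rot': array([-9.27109845e-05,  1.27555497e-01,  9.91831135e-01, -7.65162600e-04]), 'contact_force': array([ 0.56443776, -0.04456973, -0.10391565]), 'wrist_torque': array([ 0.01353056,  0.01966219, -0.00832608]), 'grasp_force': 0.0, 'width': 0.08559648525156274}
```

View pics/top0.png

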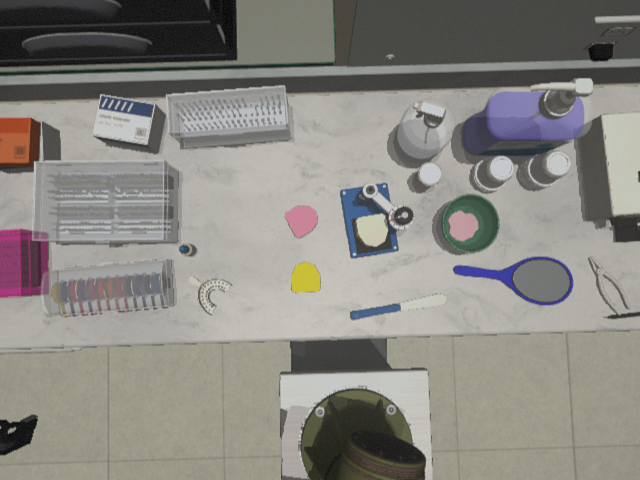

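View pics/side0.png

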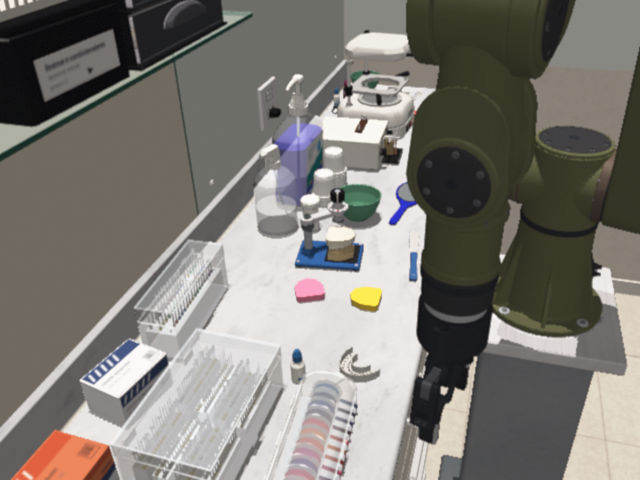

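The top view shows the press at about (370,220), its column cap at (370,190), the knob at (402,215), and the bowl close by to its right at (470,223). The side view shows the same layout. I'll enlarge the press.

```bash
python3 - <<'E'
from h import *
c=dict(np.load("top0.npz")); i=c["img"][165:275,330:510]
cv2.imwrite("pics/crop0.png",cv2.resize(i,None,fx=4.4,fy=4.4,interpolation=cv2.INTER_CUBIC))
for n,u,v,z in[("cap",370,190,.112),("knob",402,215,.151),("bowl",470,223,.067),("smallbottle",429,176,.06)]:
    print(n,P(c,u,v,z=z).round(4),P(c,u,v).round(3))
E
```

```text
cap [ 0.5202 -0.0377  0.112 ] [ 0.52  -0.038  0.111]
knob [ 0.4651 -0.0907  0.151 ] [ 0.465 -0.091  0.15 ]
bowl [ 0.454  -0.2436  0.067 ] [ 0.459 -0.262  0.01 ]
smallbottle [ 0.5543 -0.1665  0.06  ] [ 0.55  -0.161  0.084]
```

View pics/crop0.png

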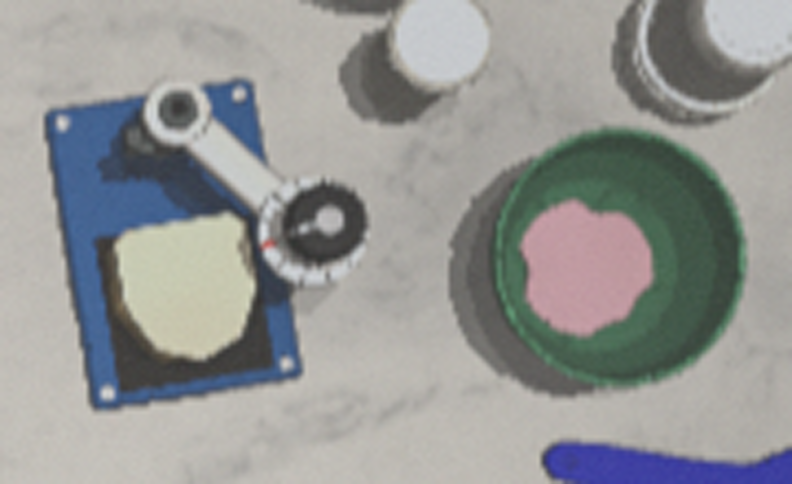

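The crop shows the cap at (178,107), the knob at (322,222) with its white line pointing left and a bit down, the red mark at (267,245), and the base screws at (62,122), (239,93), (107,392) and (286,363). Next I compute the press frame.

```bash
python3 - <<'E'
from h import *
c=dict(np.load("top0.npz"))
q=lambda u,v,z:P(c,330+(u-.5)/4.4,165+(v-.5)/4.4,z=z)
f=[q(62,122,.014),q(239,93,.014)];n=[q(107,392,.014),q(286,363,.014)]
d=sum(f)-sum(n); yaw=np.arctan2(d[1],d[0]); 
col=q(178,107,.112); kn=q(322,222,.151)
print("yaw",yaw,"centre plate",(sum(f)+sum(n))/4)
seat=col-.08*np.array([np.cos(yaw),np.sin(yaw),0])
v=kn-col; print("col",col,"kn",kn,"r",np.hypot(*v[:2]),"seat",seat)
a=np.arctan2(-v[1],-v[0]);print("arm ang abs",a,"joint",a-yaw)
print("cast",q(185,285,.07))
s=sense();print(s["tcp_pos"])
from scipy.spatial.transform import Rotation as R
w,x,y,z=s["tcp_rot"];print(R.from_quat([x,y,z,w]).as_matrix().round(3))
E
```

```text
yaw 0.13059767937402653 centre plate [ 0.47200748 -0.04549703  0.014     ]
col [ 0.52172294 -0.0384403   0.112     ] kn [ 0.46440498 -0.09262432  0.151     ] r 0.07887494283888286 seat [ 0.4424042  -0.04885844  0.112     ]
arm ang abs 0.757298999267991 joint 0.6267013198939645
cast [ 0.4461611  -0.04359087  0.07      ]
[0.15168475 0.58000796 0.2555249 ]
[[-0.967  0.253 -0.   ]
 [ 0.253  0.967 -0.001]
 [-0.    -0.002 -1.   ]]
```

```bash
python3 -m creep '[{"dr":[0,0,-10],"travel":[-0.057,-0.022,-0.01],"gripper":0},{"dr":[0,0,-20],"travel":[-0.114,-0.044,-0.02],"gripper":0},{"dr":[0,0,-30],"travel":[-0.171,-0.066,-0.02],"gripper":0},{"dr":[0,0,-40],"travel":[-0.228,-0.089,-0.02],"gripper":0},{"dr":[0,0,-50],"travel":[-0.285,-0.111,-0.02],"gripper":0}]' 40; cat > w.py <<'E'
from h import *
from scipy.spatial.transform import Rotation as R
import sys
s=sense(); w,x,y,z=s["tcp_rot"]; M=R.from_quat([x,y,z,w]).as_matrix()
print("t",s["clock"],"q",s["joints"].round(3),"p",s["tcp_pos"].round(4),"yaw_y",np.degrees(np.arctan2(M[1,1],M[0,1])).round(1))
print("F",s["contact_force"].round(2),"T",s["wrist_torque"].round(3),"w",round(s["width"],4),"g",s["grasp_force"])
if len(sys.argv)>3:
    print("tool travel",(M.T@(np.array([float(a) for a in sys.argv[1:4]])-s["tcp_pos"])).round(4))
E
python3 w.py 0.464 -0.093 0.25
```

```text
clock: 0.72
tcp_pos: [0.3941, 0.4045, 0.2761]
tcp_rot: [-0.0, -0.3, 0.954, -0.0]
contact_force: [0.9, 0.7, 0.6]
width: 0.0856
grasp_force: 0.0
t 0.725 q [ 0.798  0.24  -0.099  1.232  0.     0.189] p [0.3941 0.4045 0.2761] yaw_y 124.9
F [0.88 0.66 0.6 ] T [ 0.072 -0.016 -0.021] w 0.0856 g 0.0
tool travel [ 0.2274 -0.448   0.0262]
```

```bash
python3 -m creep '[{"dr":[0,0,-10],"travel":[0.045,-0.045,0],"gripper":0},{"dr":[0,0,-20],"travel":[0.07,-0.09,0],"gripper":0},{"dr":[0,0,-30],"travel":[0.09,-0.135,0],"gripper":0},{"dr":[0,0,-40],"travel":[0.105,-0.18,0],"gripper":0},{"dr":[0,0,-50],"travel":[0.114,-0.224,0],"gripper":0}]';python3 w.py 0.464 -0.093 0.25
```

```text
clock: 1.35
tcp_pos: [0.4259, 0.1552, 0.2762]
tcp_rot: [-0.0, -0.675, 0.738, 0.0]
contact_force: [1.3, 0.6, 0.2]
width: 0.0854
grasp_force: 0.0
t 1.35 q [ 0.35   0.029 -0.343  1.198 -0.    -1.132] p [0.4259 0.1552 0.2762] yaw_y 174.9
F [1.27 0.62 0.15] T [ 0.02  -0.025  0.021] w 0.0854 g 0.0
tool travel [ 0.2439 -0.06    0.0262]
```

```bash
python3 -m creep '[{"dr":[0,0,-10],"travel":[0.049,-0.012,0.005],"gripper":0},{"dr":[0,0,-20],"travel":[0.098,-0.024,0.01],"gripper":0},{"dr":[0,0,-30],"travel":[0.146,-0.036,0.015],"gripper":0},{"dr":[0,0,-40],"travel":[0.195,-0.048,0.02],"gripper":0},{"dr":[0,0,-50],"travel":[0.244,-0.060,0.026],"gripper":0}]';python3 - <<'E'
from h import *
c=capture("wrist"); cv2.imwrite("pics/w1.png",c["img"]); np.savez("w1.npz",**c)
c=capture("top"); np.savez("top1.npz",**c)
E
python3 w.py 0.464 -0.093 0.149
```

```text
clock: 1.98
tcp_pos: [0.4622, -0.0875, 0.2507]
tcp_rot: [-0.0, 0.917, -0.4, -0.0]
contact_force: [0.8, -0.1, -0.0]
width: 0.0854
grasp_force: 0.0
t 2.075 q [-1.910e-01  7.500e-02 -3.550e-01  1.142e+00 -2.000e-03 -2.502e+00] p [ 0.4622 -0.0898  0.2501] yaw_y -137.6
F [0.4  0.14 0.2 ] T [ 0.034 -0.037 -0.045] w 0.0858 g 0.0
tool travel [0.0036 0.0006 0.1011]
```

View pics/w1.png

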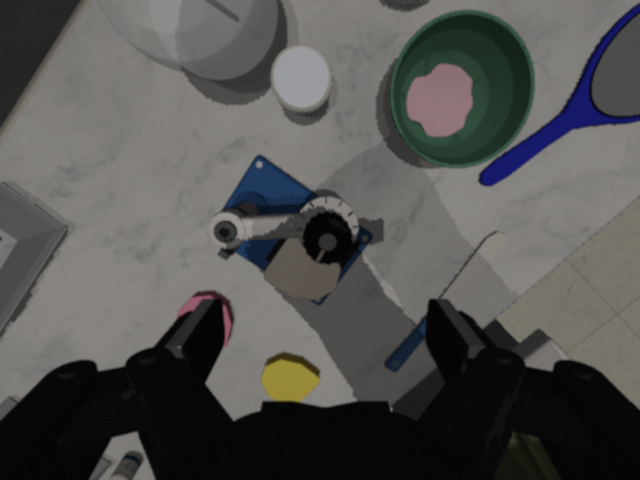

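The wrist view shows the knob centred at (328,242), the cap at (228,231), and the visible skirt around (332,222).

```bash
python3 - <<'E'
from h import *
c=dict(np.load("w1.npz"))
k=P(c,328,242,z=.151);a=P(c,226,231,z=.112);print(k,a,np.hypot(*(k-a)[:2]), P(c,328,235))
for p in[(260,163),(365,238),(312,300)]:print(P(c,*p,z=.014).round(4))
c=dict(np.load("w1.npz"))
T=c["world_from_camera"];print(T.round(3).tolist())
E
python3 w.py 0.464 -0.093 0.149
```

```text
[ 0.4662483  -0.09473572  0.151     ] [ 0.52213478 -0.0394808   0.112     ] 0.07859009961514074 [ 0.46955217 -0.09827434  0.15116848]
[ 0.5454 -0.0805  0.014 ]
[ 0.4121 -0.0968  0.014 ]
[ 0.4047 -0.0039  0.014 ]
[[-0.733, 0.653, 0.19, 0.511], [-0.68, -0.704, -0.205, -0.14], [-0.0, -0.279, 0.96, 0.368], [0.0, 0.0, 0.0, 1.0]]
t 2.075 q [-1.910e-01  7.500e-02 -3.550e-01  1.142e+00 -2.000e-03 -2.502e+00] p [ 0.4622 -0.0898  0.2501] yaw_y -137.6
F [0.4  0.14 0.2 ] T [ 0.034 -0.037 -0.045] w 0.0858 g 0.0
tool travel [0.0036 0.0006 0.1011]
```

```bash
python3 -m creep '[{"dr":[0,0,0],"travel":[0.001,0,0.03],"gripper":0},{"dr":[0,0,0],"travel":[0.001,0,0.06],"gripper":0},{"dr":[0,0,0],"travel":[0.001,0,0.09],"gripper":0},{"dr":[0,0,0],"travel":[0.001,0,0.101],"gripper":0},{"dr":[0,0,0],"travel":[0.001,0,0.101],"gripper":60}]' 40;python3 w.py 0.465 -0.0935 0.149
python3 -m creep '[{"dr":[0,0,0],"travel":[0,0,0],"gripper":90},{"dr":[0,0,0],"travel":[0,0,0],"gripper":140},{"dr":[0,0,0],"travel":[0,0,0],"gripper":180},{"dr":[0,0,0],"travel":[0,0,0],"gripper":220},{"dr":[0,0,0],"travel":[0,0,0],"gripper":220}]' 40;python3 w.py 0.465 -0.0935 0.149
```

```text
clock: 2.7
tcp_pos: [0.4625, -0.0862, 0.1497]
tcp_rot: [0.0, 0.916, -0.402, -0.001]
contact_force: [-0.6, -0.5, 0.2]
width: 0.0697
grasp_force: 0.0
t 2.7 q [-0.184  0.148 -0.514  0.911  0.    -2.498] p [ 0.4625 -0.0862  0.1497] yaw_y -137.4
F [-0.63 -0.53  0.21] T [-0.018 -0.012 -0.012] w 0.0697 g 0.0
tool travel [0.007  0.0031 0.0007]
clock: 3.32
tcp_pos: [0.4619, -0.0887, 0.1512]
tcp_rot: [0.003, 0.915, -0.403, 0.0]
contact_force: [-7.5, -7.0, 8.7]
width: 0.033
grasp_force: 38.9
t 3.325 q [-0.186  0.145 -0.513  0.913 -0.005 -2.499] p [ 0.4619 -0.0887  0.1512] yaw_y -137.5
F [-7.45 -7.    8.73] T [-1.405  1.564 -0.035] w 0.033 g 38.88437032699585
tool travel [0.0056 0.001  0.0022]
```

```bash
python3 -m creep '[{"dr":[0,0,0],"travel":[0,0,0],"gripper":100},{"dr":[0,0,0],"travel":[0,0,0],"gripper":100},{"dr":[0,0,0],"travel":[0.004,0.001,0],"gripper":100},{"dr":[0,0,0],"travel":[0.0065,0.002,0],"gripper":100},{"dr":[0,0,0],"travel":[0.0065,0.002,0],"gripper":100}]' 40
python3 - <<'E'
from h import *
c=capture("wrist"); cv2.imwrite("pics/w2.png",c["img"]); np.savez("w2.npz",**c)
E
python3 w.py 0.465 -0.0935 0.149
```

```text
clock: 3.95
tcp_pos: [0.4661, -0.093, 0.1499]
tcp_rot: [-0.0, 0.916, -0.402, 0.0]
contact_force: [-0.1, 0.1, -0.4]
width: 0.0516
grasp_force: 0.0
t 4.0 q [-0.197  0.155 -0.505  0.911  0.    -2.511] p [ 0.466  -0.0929  0.1499] yaw_y -137.4
F [ 0.57 -0.32  0.18] T [-0.003  0.059  0.028] w 0.0522 g 0.0
tool travel [-0.0002  0.0011  0.0009]
```

View pics/w2.png

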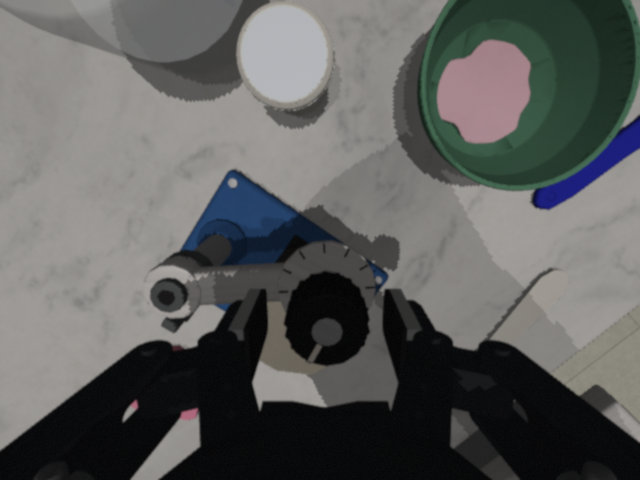

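The wrist view from close by shows the knob centred between the fingers, with its top disc at (326,331), and the graduated skirt visible behind it at about (330,265).

```bash
python3 - <<'E'
from h import *
c=dict(np.load("w2.npz"))
print(P(c,326,331,z=.151),P(c,326,331), P(c,169,294,z=.112))
E
python3 -m creep '[{"dr":[0,0,0],"travel":[0,0.0005,0],"gripper":130},{"dr":[0,0,0],"travel":[0,0.0005,0],"gripper":160},{"dr":[0,0,0],"travel":[0,0.0005,0],"gripper":200},{"dr":[0,0,0],"travel":[0,0.0005,0],"gripper":220},{"dr":[0,0,0],"travel":[0,0.0005,0],"gripper":220}]' 30;python3 w.py 0.465 -0.0935 0.149
```

```text
[ 0.46703791 -0.09452251  0.151     ] [ 0.46726582 -0.09476782  0.15156172] [ 0.52252019 -0.04010536  0.112     ]
clock: 4.62
tcp_pos: [0.4654, -0.0932, 0.1501]
tcp_rot: [0.0, 0.916, -0.402, -0.0]
contact_force: [-1.2, -0.4, 3.4]
width: 0.033
grasp_force: 29.7
t 4.625 q [-0.197  0.154 -0.506  0.912 -0.    -2.511] p [ 0.4654 -0.0932  0.1501] yaw_y -137.4
F [-1.25 -0.4   3.37] T [-0.12   0.406  0.039] w 0.033 g 29.697834849357605
tool travel [-0.0001  0.0005  0.0011]
```

```bash
python3 -m creep '[{"dr":[0,0,0],"travel":[-0.0127,-0.0008,0],"gripper":220},{"dr":[0,0,0],"travel":[-0.0244,-0.0034,0],"gripper":220},{"dr":[0,0,0],"travel":[-0.0357,-0.0078,0],"gripper":220},{"dr":[0,0,0],"travel":[-0.0427,-0.0115,0],"gripper":220},{"dr":[0,0,0],"travel":[-0.0427,-0.0115,0],"gripper":220}]' 30;python3 w.py 0.4439 -0.0487 0.149
```

```text
clock: 5.25
tcp_pos: [0.4434, -0.0532, 0.15]
tcp_rot: [0.0, 0.916, -0.402, -0.001]
contact_force: [-7.1, 0.1, 8.0]
width: 0.033
grasp_force: 30.8
t 5.25 q [-0.119  0.105 -0.563  0.905 -0.    -2.434] p [ 0.4434 -0.0532  0.15  ] yaw_y -137.4
F [-7.12  0.08  8.02] T [-0.122  1.371 -0.056] w 0.033 g 30.770467221736908
tool travel [-0.0029 -0.0034  0.001 ]
```

```bash
python3 -m creep '[{"dr":[0,0,0],"travel":[-0.0015,0.0005,0],"gripper":220},{"dr":[0,0,0],"travel":[-0.003,-0.0003,0],"gripper":220},{"dr":[0,0,0],"travel":[-0.0045,-0.0012,0],"gripper":220},{"dr":[0,0,0],"travel":[-0.0057,-0.0019,0],"gripper":220},{"dr":[0,0,0],"travel":[-0.0057,-0.0019,0],"gripper":220}]' 30;python3 w.py 0.4439 -0.0487 0.149
python3 - <<'E'
from h import *
c=capture("wrist"); cv2.imwrite("pics/w3.png",c["img"]); np.savez("w3.npz",**c)
E
```

```text
clock: 5.88
tcp_pos: [0.4423, -0.0483, 0.15]
tcp_rot: [0.0, 0.916, -0.402, -0.0]
contact_force: [-3.6, -2.0, 5.7]
width: 0.033
grasp_force: 30.6
t 5.875 q [-0.109  0.1   -0.568  0.903  0.    -2.423] p [ 0.4423 -0.0483  0.15  ] yaw_y -137.4
F [-3.63 -2.    5.67] T [-0.437  0.848 -0.066] w 0.033 g 30.58608502149582
tool travel [ 0.0014 -0.0009  0.001 ]
```

View pics/w3.png

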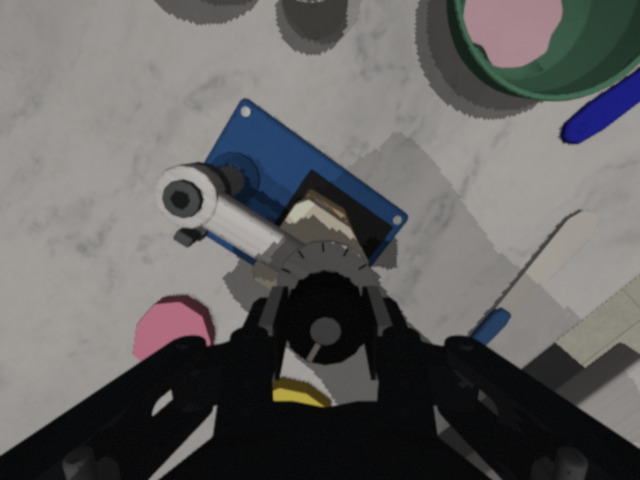

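The wrist view shows the arm nearly parallel to the base's long edge, running from the cap at (183,198) to the knob at (325,330), with skirt ticks visible at (285-370,250-285). I nudge on towards the stop.

```bash
python3 -m creep '[{"dr":[0,0,0],"travel":[-0.0008,-0.0007,0],"gripper":220},{"dr":[0,0,0],"travel":[-0.0015,-0.0014,0],"gripper":220},{"dr":[0,0,0],"travel":[-0.0015,-0.0014,0],"gripper":220},{"dr":[0,0,0],"travel":[-0.0015,-0.0014,0],"gripper":220},{"dr":[0,0,0],"travel":[-0.0015,-0.0014,0],"gripper":220}]' 30;python3 w.py 0.4439 -0.0487 0.149
python3 -m creep '[{"dr":[0,0,0],"travel":[-0.0008,-0.0007,0],"gripper":220},{"dr":[0,0,0],"travel":[-0.0015,-0.0014,0],"gripper":220},{"dr":[0,0,0],"travel":[-0.0015,-0.0014,0],"gripper":220},{"dr":[0,0,0],"travel":[-0.0015,-0.0014,0],"gripper":220},{"dr":[0,0,0],"travel":[-0.0015,-0.0014,0],"gripper":220}]' 30;python3 w.py 0.4439 -0.0487 0.149
```

```text
clock: 6.55
tcp_pos: [0.4421, -0.0464, 0.15]
tcp_rot: [0.0, 0.916, -0.402, -0.0]
contact_force: [-4.0, -3.4, 6.0]
width: 0.0331
grasp_force: 30.6
t 6.55 q [-0.104  0.1   -0.569  0.903 -0.    -2.418] p [ 0.4421 -0.0464  0.15  ] yaw_y -137.4
F [-3.96 -3.41  6.02] T [-0.651  1.026 -0.06 ] w 0.0331 g 30.63905417919159
tool travel [0.0029 0.0002 0.001 ]
clock: 7.18
tcp_pos: [0.4421, -0.046, 0.15]
tcp_rot: [0.002, 0.915, -0.402, 0.0]
contact_force: [-4.7, -8.9, 6.5]
width: 0.0331
grasp_force: 30.7
t 7.175 q [-0.101  0.1   -0.569  0.903 -0.005 -2.414] p [ 0.4421 -0.046   0.15  ] yaw_y -137.5
F [-4.66 -8.86  6.55] T [-1.941  1.062  0.056] w 0.0331 g 30.723698437213898
tool travel [0.0032 0.0005 0.001 ]
```

```bash
python3 - <<'E'
from h import *
c=capture("wrist"); np.savez("w4.npz",**c)
i=c["img"][220:380,230:430]; cv2.imwrite("pics/w4.png",cv2.resize(i,None,fx=3.5,fy=3.5,interpolation=cv2.INTER_CUBIC))
E
```

```text
(no output)
```

View pics/w4.png

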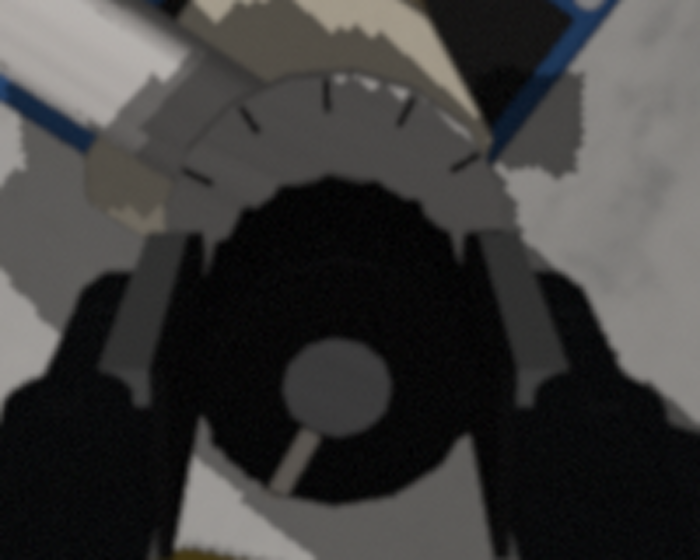

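The crop shows the knob disc centre at (337,387), the white line going to (285,485), and skirt ticks at (197,176), (250,120), (327,97), (405,110) and (465,160). The camera turns with the tool, so ticks that move in the image mean the clutch is slipping.

```bash
python3 - <<'E'
from h import *
from scipy.spatial.transform import Rotation as R
s=sense(); w,x,y,z=s["tcp_rot"]; M=R.from_quat([x,y,z,w]).as_matrix()
for n in("w3","w4"):
    c=dict(np.load(n+".npz")); p=P(c,326.3,330.6,z=.151); p2=P(c,326.3,330.6)
    print(p,p2, M.T@(p-s["tcp_pos"]))
    for t in[(197,176),(250,120),(327,97),(405,110),(465,160)]:
        q=P(c,230+t[0]/3.5,220+t[1]/3.5,z=.112); v=M.T@(q-s["tcp_pos"]); print(v.round(4),np.degrees(np.arctan2(v[1],v[0])).round(1))
E
```

```text
[ 0.44328046 -0.04997175  0.151     ] [ 0.44353283 -0.05024192  0.15162116] [ 0.00366919  0.00176844 -0.00098074]
[ 0.0133 -0.0177  0.038 ] -52.9
[ 0.0215 -0.0101  0.038 ] -25.3
[0.0248 0.0004 0.0381] 0.9
[0.023  0.011  0.0381] 25.7
[0.0157 0.0194 0.0381] 51.1
[ 0.44305177 -0.04775313  0.151     ] [ 0.44314615 -0.04785314  0.15123255] [ 0.00187954  0.00043742 -0.00099051]
[ 0.0117 -0.0188  0.038 ] -58.2
[ 0.0198 -0.0113  0.038 ] -29.7
[ 0.0231 -0.0008  0.0381] -1.9
[0.0212 0.0099 0.0381] 24.9
[0.014  0.0183 0.0381] 52.6
```

```bash
python3 -m creep '[{"dr":[0,0,0],"travel":[0,0,0],"gripper":140},{"dr":[0,0,0],"travel":[0,0,0],"gripper":140},{"dr":[0,0,0],"travel":[0.0025,0.001,0],"gripper":140},{"dr":[0,0,0],"travel":[0.0025,0.001,0],"gripper":140},{"dr":[0,0,0],"travel":[0.0025,0.001,0],"gripper":140}]' 30;python3 w.py 0.4433 -0.0473 0.149
```

```text
clock: 7.85
tcp_pos: [0.4438, -0.0467, 0.15]
tcp_rot: [-0.0, 0.916, -0.402, -0.0]
contact_force: [-0.5, 0.4, 0.2]
width: 0.0385
grasp_force: 0.0
t 7.85 q [-0.105  0.102 -0.566  0.902  0.    -2.419] p [ 0.4438 -0.0467  0.15  ] yaw_y -137.4
F [-0.46  0.35  0.2 ] T [0.028 0.07  0.021] w 0.0385 g 0.0
tool travel [0.0001 0.0008 0.001 ]
```

Centred. I grip again and start the clockwise turn.

```bash
python3 -m creep '[{"dr":[0,0,0],"travel":[0,0.0005,0],"gripper":180},{"dr":[0,0,0],"travel":[0,0.0005,0],"gripper":220},{"dr":[0,0,0],"travel":[0,0.0005,0],"gripper":220},{"dr":[0,0,9],"travel":[0,0.0005,0],"gripper":220},{"dr":[0,0,18],"travel":[0,0.0005,0],"gripper":220}]' 30;python3 w.py 
cat > look.py <<'E'
from h import *
import sys
from scipy.spatial.transform import Rotation as R
# polar unwrap of the skirt's tick ring about the knob axis in the tool frame -> phase of the 30 deg ticks
s=sense(); c=capture("wrist"); np.savez(sys.argv[1]+".npz",**c)
w,x,y,z=s["tcp_rot"]; M=R.from_quat([x,y,z,w]).as_matrix(); T=np.array(c["world_from_camera"])
g=cv2.cvtColor(c["img"],cv2.COLOR_BGR2GRAY).astype(np.float32)
o=s["tcp_pos"]; a=np.arange(-65,66,1.)
best=[]
rr=np.arange(.0195,.0225,.0005)
ang=np.radians(a)[:,None]
t=np.stack([rr*np.cos(ang),rr*np.sin(ang),0*rr+0*ang],-1)
p=t@M.T+o; p[...,2]=.112
q=(p-T[:3,3])@T[:3,:3]
u=c["cx"]-c["fx"]*q[...,0]/q[...,2]; v=c["cy"]+c["fy"]*q[...,1]/q[...,2]
m=cv2.remap(g,u.astype(np.float32),v.astype(np.float32),1).mean(1)
d=m-cv2.blur(m.reshape(-1,1),(1,31)).ravel()
mins=[(int(a[i]),round(float(d[i]),1)) for i in range(1,len(a)-1) if d[i]<d[i-1] and d[i]<=d[i+1] and d[i]<-6]
f=(np.clip(-d,0,30)*np.exp(1j*np.radians(12*a))).sum()
print("ticks",mins,"phase mod30:",round(np.degrees(np.angle(f))/12,1))
E
python3 look.py l0
```

```text
clock: 8.48
tcp_pos: [0.4431, -0.0474, 0.1502]
tcp_rot: [0.0, 0.84, -0.543, 0.0]
contact_force: [-2.8, -2.0, 4.9]
width: 0.0331
grasp_force: 29.7
t 8.475 q [-1.060e-01  1.010e-01 -5.670e-01  9.030e-01 -1.000e-03 -2.101e+00] p [ 0.4431 -0.0474  0.1502] yaw_y -155.7
F [-2.82 -2.    4.95] T [-0.379  0.571 -0.031] w 0.0331 g 29.68107283115387
ticks [(-61, -24.2), (-32, -26.5), (-3, -25.6), (27, -24.8), (56, -27.5)] phase mod30: -2.7
```

```bash
python3 -m creep '[{"dr":[0,0,9],"travel":[0,0,0],"gripper":220},{"dr":[0,0,18],"travel":[0,0,0],"gripper":220},{"dr":[0,0,27],"travel":[0,0,0],"gripper":220},{"dr":[0,0,36],"travel":[0,0,0],"gripper":220},{"dr":[0,0,45],"travel":[0,0,0],"gripper":220}]' 30 >/dev/null;python3 w.py; python3 look.py l1
python3 -m creep '[{"dr":[0,0,9],"travel":[0,0,0],"gripper":220},{"dr":[0,0,18],"travel":[0,0,0],"gripper":220},{"dr":[0,0,27],"travel":[0,0,0],"gripper":220},{"dr":[0,0,36],"travel":[0,0,0],"gripper":220},{"dr":[0,0,36],"travel":[0,0,0],"gripper":220}]' 30 >/dev/null;python3 w.py; python3 look.py l2
```

```text
t 9.15 q [-1.060e-01  1.010e-01 -5.670e-01  9.030e-01 -1.000e-03 -1.315e+00] p [ 0.4433 -0.0475  0.1502] yaw_y 159.3
F [-2.59 -2.55  5.23] T [-0.433  0.486  0.068] w 0.033 g 29.65525656938553
ticks [(-62, -26.8), (-32, -28.7), (-3, -28.5), (27, -26.8), (56, -28.6)] phase mod30: -2.9
t 9.825 q [-0.106  0.101 -0.567  0.903 -0.001 -0.693] p [ 0.4433 -0.0475  0.1502] yaw_y 123.6
F [-2.01 -2.39  4.83] T [-0.505  0.494  0.008] w 0.0331 g 29.669185280799866
ticks [(-62, -29.5), (-33, -28.5), (-3, -31.5), (27, -30.5), (56, -31.2)] phase mod30: -3.0
```

```bash
cat >> look.py <<'E'
sys.exit(1 if abs(np.degrees(np.angle(f*np.exp(1j*np.radians(36))))/12)>2.5 else 0)
E
python3 -m creep '[{"dr":[0,0,7],"travel":[0,0,0],"gripper":220},{"dr":[0,0,14],"travel":[0,0,0],"gripper":220},{"dr":[0,0,20],"travel":[0,0,0],"gripper":220},{"dr":[0,0,20],"travel":[0,0,0],"gripper":220},{"dr":[0,0,20],"travel":[0,0,0],"gripper":220}]' 30 >/dev/null;python3 w.py; python3 look.py l3 && \
python3 -m creep '[{"dr":[0,0,7],"travel":[0,0,0],"gripper":220},{"dr":[0,0,14],"travel":[0,0,0],"gripper":220},{"dr":[0,0,20],"travel":[0,0,0],"gripper":220},{"dr":[0,0,20],"travel":[0,0,0],"gripper":220},{"dr":[0,0,20],"travel":[0,0,0],"gripper":220}]' 30 >/dev/null && python3 w.py && python3 look.py l4 && \
python3 -m creep '[{"dr":[0,0,7],"travel":[0,0,0],"gripper":220},{"dr":[0,0,14],"travel":[0,0,0],"gripper":220},{"dr":[0,0,20],"travel":[0,0,0],"gripper":220},{"dr":[0,0,20],"travel":[0,0,0],"gripper":220},{"dr":[0,0,20],"travel":[0,0,0],"gripper":220}]' 30 >/dev/null && python3 w.py && python3 look.py l5
```

```text
t 10.5 q [-0.106  0.101 -0.567  0.903 -0.001 -0.345] p [ 0.4434 -0.0476  0.1502] yaw_y 103.7
F [-2.45 -1.94  5.  ] T [-0.605  0.459 -0.05 ] w 0.0333 g 29.687418043613434
ticks [(-62, -29.1), (-32, -28.0), (-3, -28.9), (27, -29.5), (56, -28.8)] phase mod30: -2.9
t 11.175 q [-0.106  0.101 -0.567  0.903 -0.001  0.004] p [ 0.4433 -0.0477  0.1502] yaw_y 83.7
F [-2.16 -1.96  5.31] T [-0.634  0.591 -0.004] w 0.033 g 29.711742103099823
ticks [(-62, -26.7), (-32, -28.1), (-3, -27.1), (27, -29.6), (57, -27.3)] phase mod30: -2.9
t 11.85 q [-0.106  0.101 -0.567  0.903 -0.001  0.353] p [ 0.4433 -0.0477  0.1502] yaw_y 63.7
F [-2.77 -3.7   4.41] T [-0.661  0.58  -0.058] w 0.033 g 29.735919535160065
ticks [(-62, -24.9), (-33, -28.9), (-3, -26.7), (27, -30.6), (57, -28.2)] phase mod30: -2.9
```

```bash

python3 -m creep '[{"dr":[0,0,7],"travel":[0,0,0],"gripper":220},{"dr":[0,0,14],"travel":[0,0,0],"gripper":220},{"dr":[0,0,20],"travel":[0,0,0],"gripper":220},{"dr":[0,0,20],"travel":[0,0,0],"gripper":220},{"dr":[0,0,20],"travel":[0,0,0],"gripper":220}]' 30 >/dev/null;python3 w.py; python3 look.py l6 && \
python3 -m creep '[{"dr":[0,0,7],"travel":[0,0,0],"gripper":220},{"dr":[0,0,14],"travel":[0,0,0],"gripper":220},{"dr":[0,0,20],"travel":[0,0,0],"gripper":220},{"dr":[0,0,20],"travel":[0,0,0],"gripper":220},{"dr":[0,0,20],"travel":[0,0,0],"gripper":220}]' 30 >/dev/null && python3 w.py && python3 look.py l7 && \
python3 -m creep '[{"dr":[0,0,7],"travel":[0,0,0],"gripper":220},{"dr":[0,0,14],"travel":[0,0,0],"gripper":220},{"dr":[0,0,20],"travel":[0,0,0],"gripper":220},{"dr":[0,0,20],"travel":[0,0,0],"gripper":220},{"dr":[0,0,20],"travel":[0,0,0],"gripper":220}]' 30 >/dev/null && python3 w.py && python3 look.py l8 && \
python3 -m creep '[{"dr":[0,0,7],"travel":[0,0,0],"gripper":220},{"dr":[0,0,14],"travel":[0,0,0],"gripper":220},{"dr":[0,0,20],"travel":[0,0,0],"gripper":220},{"dr":[0,0,20],"travel":[0,0,0],"gripper":220},{"dr":[0,0,20],"travel":[0,0,0],"gripper":220}]' 30 >/dev/null && python3 w.py && python3 look.py l9
```

```text
t 12.525 q [-0.106  0.101 -0.567  0.903 -0.001  0.702] p [ 0.4432 -0.0478  0.1502] yaw_y 43.7
F [-2.53 -2.88  5.84] T [-0.744  0.69  -0.059] w 0.0329 g 29.758225679397583
ticks [(-62, -26.1), (-32, -29.0), (-2, -27.3), (27, -31.0), (57, -28.5)] phase mod30: -2.7
t 13.2 q [-1.060e-01  1.010e-01 -5.670e-01  9.030e-01 -1.000e-03  1.051e+00] p [ 0.4431 -0.0478  0.1502] yaw_y 23.7
F [-2.41 -3.49  5.32] T [-0.668  0.738 -0.113] w 0.0331 g 29.77706015110016
ticks [(-62, -29.9), (-32, -31.5), (-2, -30.8), (27, -32.2), (57, -29.7)] phase mod30: -2.5
t 13.875 q [-1.06e-01  1.01e-01 -5.67e-01  9.03e-01 -1.00e-03  1.40e+00] p [ 0.4431 -0.0477  0.1502] yaw_y 3.7
F [-2.7  -2.82  6.45] T [-0.636  0.758 -0.038] w 0.0332 g 29.864158630371094
ticks [(-62, -31.4), (-32, -32.3), (-2, -32.1), (27, -30.8), (57, -30.4)] phase mod30: -2.4
t 14.55 q [-1.060e-01  1.010e-01 -5.670e-01  9.030e-01 -1.000e-03  1.749e+00] p [ 0.4431 -0.0477  0.1503] yaw_y -16.3
F [-3.74 -2.89  6.74] T [-0.588  0.858  0.02 ] w 0.0328 g 29.910424947738647
ticks [(-46, -31.4), (-17, -29.2), (13, -30.5), (43, -33.2)] phase mod30: 13.2
```

The skirt ticks have moved 14° against the tool, so the clutch has slipped by about 0.25 rad. I add a small margin, then release and rise.

```bash

python3 -m creep '[{"dr":[0,0,3],"travel":[0,0,0],"gripper":220},{"dr":[0,0,6],"travel":[0,0,0],"gripper":220},{"dr":[0,0,6],"travel":[0,0,0],"gripper":220},{"dr":[0,0,6],"travel":[0,0,0],"gripper":220},{"dr":[0,0,6],"travel":[0,0,0],"gripper":220}]' 30 >/dev/null;python3 w.py; python3 look.py l10
python3 -m creep '[{"dr":[0,0,0],"travel":[0,0,0],"gripper":150},{"dr":[0,0,0],"travel":[0,0,0],"gripper":100},{"dr":[0,0,0],"travel":[0,0,0],"gripper":60},{"dr":[0,0,0],"travel":[0,0,0],"gripper":60},{"dr":[0,0,0],"travel":[0,0,0],"gripper":60}]' 30 >/dev/null;python3 w.py; python3 look.py l11
python3 -m creep '[{"dr":[0,0,0],"travel":[0,0,-0.02],"gripper":40},{"dr":[0,0,0],"travel":[0,0,-0.05],"gripper":40},{"dr":[0,0,0],"travel":[0,0,-0.08],"gripper":40},{"dr":[0,0,0],"travel":[0,0,-0.11],"gripper":40},{"dr":[0,0,0],"travel":[0,0,-0.13],"gripper":40}]' 30 >/dev/null;python3 w.py
python3 - <<'E'
from h import *
c=capture("wrist"); np.savez("w9.npz",**c); cv2.imwrite("pics/w9.png",c["img"])
E
```

```text
t 15.225 q [-1.060e-01  1.010e-01 -5.670e-01  9.030e-01 -1.000e-03  1.854e+00] p [ 0.4431 -0.0477  0.1503] yaw_y -22.3
F [-5.39 -3.68  7.4 ] T [-0.608  0.91  -0.042] w 0.0333 g 29.911327958106995
ticks [(-52, -30.3), (-23, -29.3), (7, -31.1), (37, -30.5)] phase mod30: 7.0
t 15.9 q [-0.106  0.102 -0.567  0.902  0.     1.856] p [ 0.4433 -0.0472  0.15  ] yaw_y -22.4
F [-0.97  0.16  0.4 ] T [ 0.027 -0.042 -0.039] w 0.0653 g 0.0
ticks [(-54, -30.8), (-23, -28.2), (7, -31.8), (38, -30.9)] phase mod30: 6.8
t 16.575 q [-0.106  0.012 -0.349  1.208  0.     1.856] p [ 0.4437 -0.0472  0.2815] yaw_y -22.4
F [ 0.36 -0.02  0.53] T [ 0.004 -0.028  0.048] w 0.0722 g 0.0
```

View pics/w9.png

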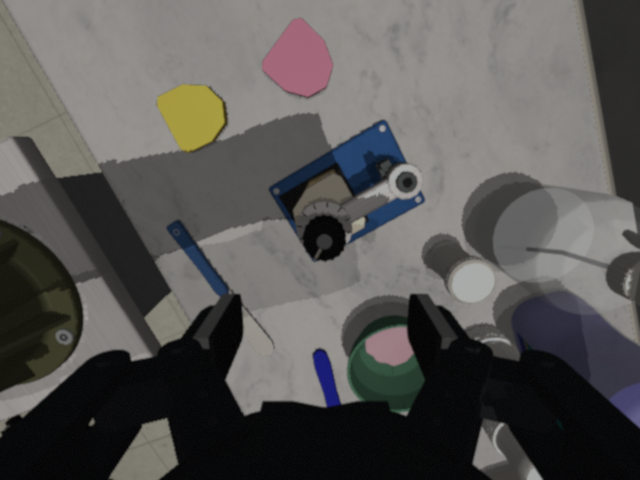

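The wrist view shows the knob at (324,240), the cap at (405,181), base screws at (383,129), (277,191) and (419,200), the casts under the pad, and the bowl untouched. I check the arm's angle.

```bash
python3 - <<'E'
from h import *
c=dict(np.load("w9.npz"))
a=P(c,383,129,z=.014);b=P(c,277,191,z=.014);e=a-b;yaw=np.arctan2(e[1],e[0])
k=P(c,324,241,z=.151);p=P(c,405,181,z=.112);v=p-k
print(yaw,np.arctan2(v[1],v[0]),np.hypot(*v[:2]),k,p)
E
```

```text
0.12668194042543973 0.15059845630509452 0.07875804356842833 [ 0.44346025 -0.04750441  0.151     ] [ 0.52132686 -0.03568836  0.112     ]
```

```bash
python3 -c "
from plant import *
print(sign_off())"
```

```text
the job is handed in; nothing more can be done
None
```

The job is handed in: the swing arm is in at its stop (about 0.02 rad by camera), the screw is tight with about 0.36 rad of clutch slip, and the knob is released. The casts, bowl, bottle and impression tray were never touched by the gripper, though I did not re-measure them at the end.

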